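# Find the heavy side of a polishing wheel and hold it down

## Task

The ring-polishing wheel on the balancing stand has a heavy side that you cannot see. Turn the wheel by its posts to feel where it is heavy, bring the heavy side straight down, and finish while holding it there: wheel still, one post gripped between the fingers, not let go. Leave the other things on the bench alone.

Things in the scene. Friction and masses are not known exactly. Their poses are not given: they have to be found in the camera images.
- stand: Balancing stand fixed to the bench: base plate 190 x 160, 14 thick, a green upright with the bearing at the side nearer the robot, 178 tall. Origin: centre of the base plate's underside; x (level) runs along the wheel's axle away from the upright, z up. It stands turned by up to 25 degrees, differently each time.
- axle (a point): Fixed point of the stand on the wheel's level axle, 150 above the bench, 52 along the stand's x from its origin, half way along the free length of the posts. Axes as the stand's.
- wheel: Ring-polishing wheel, closed aluminium disc 156 across, 30 thick, blue face; turns without end about the axle (the stand's x). Origin: its centre on the axle, 150 above the bench; x along the axle, z towards the red post. Six round posts 14 in diameter, 65 long, stick out level from its face along x, 60 degrees apart, on a circle of 68 radius; five brass, one red.
- hub (a point): Centre of the wheel's blue face (turns with it; axes as the wheel's). Sealed in the wheel, 50 from the axle, sits a lead slug of about 0.32 kg (varies by a tenth), its heavy side: in a direction unseen, different each time, unrelated to the red post. All else is in balance. Its weight turns the wheel towards slug down with up to about 0.157 N m (2.3 N at a post).
- bearing (a point): Centre of the stand's bearing, fixed. Stiff with grease: drags by 0.115 N m (1.7 N at a post) either way, plus 0.03 N m per rad/s. Let go, the wheel stays where the slug is within about 45 degrees of straight down or up; else it creeps until the slug is about 45 degrees from the bottom. Mean of the torques to turn it slowly either way at one angle = the slug's pull.
- red_post (a point): Point on the red post's centre line, half way along its 65 length, 68 from axle (37 from the wheel's face, 33 from the tip). It shows how far the wheel has turned. A post near the top of the wheel can be straddled or pinched from above here; nothing stands within 45 of it sideways but the other posts.
- jar: Bystander, loose: a small amber glass jar with steel lid, 48 across, 55 tall. Origin at its underside. Leave alone.
- graver: Bystander, loose: a graver with a wooden handle lying on the bench. Origin at its underside. Leave alone.
- mandrel: Bystander, loose: a small upright steel ring cone, 44 across its foot, 85 tall. Origin at its underside. Leave alone.
- ringblock: Bystander, loose: a wooden block 60 x 40 x 22 carrying two rings. Origin at its underside. Leave alone.
- hammer: Bystander, loose: a small hammer lying on the bench. Origin at its underside. Leave alone.
- brush: Bystander, loose: a brush lying on the bench. Origin at its underside. Leave alone.

How it is judged:
By the outcome, as a careful person would: the job done as asked, in the order asked, and still so for the second after the job is handed in, while the arm keeps its last pose, push and grip.
It also fails if it takes over 64 s, if anything falls off the work surface, if the arm or the gripper's body presses on something with over 40 N, if the wrist force passes 120 N, or if a joint passes its speed limit or range.

## Robot

A 7-joint arm with a two-finger parallel gripper is mounted at the origin on the work surface. World frame = base frame: x ahead of the robot, y to its left, z up, the work surface at z = 0. Lengths are in m, angles in rad, forces in N, time in s.
With the tool pointing down it reaches from about 0.4 to 0.85 m from the base axis. Payload 4.4 kg.
Tool frame: the origin (TCP) lies at the very end of the fingers, on their centre line; the grasp point (between the pads) lies env.hold_point_z behind it (env.hold_point_z is the distance from the TCP to the grasp point, in m); z points along the fingers, y is the line along which they close (so a half turn about z gives the same grasp; the last joint's range is limited). The gripper opens to 94 mm and grips with 3 to 60 N. Pads are 16 mm wide; open, the fingers measure 119 mm over their backs; the gripper's body (75 mm by 177 mm) begins 78 mm behind the grasp point.
Start: joints at [1.197, 0.628, 0.038, 1.517, -0.027, 0.996, -0.02], TCP at [0.197, -0.619, 0.205] pointing down, gripper open.
Joint ranges: [-3.06, 3.06], [-0.37, 2.12], [-1.25, 1.32], [0.18, 2.47], [-1.1, 4.24], [0.23, 1.98], [-2.94, 2.94]. Speed limits (rad/s): [2.57, 2.57, 3.14, 3.14, 3.14, 3.14, 3.14].

## Interface

Orientations are given as a unit quaternion [x, y, z, w].
In Python, from plant import telemetry, get_image, env, finder gives the robot as it stands.
- The arm moves only by the tool apply_moves, never from a script. Its argument "increments" is a list of rows, each a list of 5 numbers: the opening, from -1 (shut) to 1 (fully open), then the shift along the tool's x, y, z scaled (see below), then the turn about the tool's z scaled (see below). In form: [[grip, tx, ty, tz, roll], ...]. A call has 1 to 8 rows; each row is the pose to reach, as a shift and turn from the pose commanded when the call began, along the tool's axes at that moment, turning the shorter way round; what a row does not reach only later rows make up. The controller multiplies each number of a shift by 30 cm and each number of a turn by 180 degrees. A row lasts 1/10 s, in which the tool goes at most 50 mm and 8.59 degrees, less where a joint would pass 70% of its speed; a pose out of reach is approached as far as the arm can. A call with a number of a shift or a turn outside -1 to 1 is refused whole. A call with a gripper value outside its range is refused whole. The fingers move at their own pace and stop on an object; "squeeze" is the grip in N (left out, the last holds). Time passes only in rows, so rows that repeat a pose let the fingers close. It gives the time, the measured TCP pose, the force, the opening and the grip force at its end, in the units of the state.
- telemetry.observe(): the state, without advancing time (a new reading comes with each control period).
- get_image(name): name is "scene" or "top"; returns a dict with "color" (384x512x3 uint8, red, green, blue), "fovy" (degrees; the focal length in pixels is half the picture's height over the tangent of half this angle, whatever the lens; pixels are square), "cx", "cy" (the principal point, pixels), "distortion" ([k1, k2, p1, p2, k3] as OpenCV has them; the pictures are not rectified), "origin" and "attitude" of the camera in the world. Camera axes: x right, y down, z forward; pixel columns grow to the right and rows downward; lengths in m; the calibration is good to about 2 mm. A picture is of the moment at which its call begins. There is no depth.
- env.sign_off(): hands the job in; it is judged then, once.
Trained networks look in a picture, given as the dict that the camera call returned (one of the last four; its "shot" number tells which), for a name from the list of things; names that differ only in an ending like _2 or _b are one class to them, and where a whole thing is asked for, a point or a joint stands for the part that bears it (a point fixed in the world has none). Each returns a list of dicts, best first, with "score" (0 to 1); they miss things now and then, are a little off and sometimes report something else, mostly with a low value. They report only what shows in the picture. A call takes as long as a camera call.
- finder.trace(name, picture): "region" (384x512 bool, what is visible of it) and "point" ([column, row] in pixels, amid what is visible of it).
The state is a dict: "time": time; "q": joint angles; "joint_velocities": joint speeds; "joint_efforts": joint torques, N m; "eef_pos": TCP position; "tcp_rot": TCP orientation; "force": force on the tool from outside, world axes, zero at the start; "wrist_torque": the same for the moment, N m; "gripper_width": finger opening in m; "grip_force": force on a finger pad.
Only numpy, scipy, OpenCV 4.12 (cv2) and the standard library are available. Lean on these libraries where they do the work, as an engineer would, in place of code of your own. Each camera call takes 0.05 s, during which the arm holds its last target. There are 200 camera calls.

## Working session

There is one attempt and no reset: what is moved stays moved. The work goes in short steps, Python scripts to look and compute and a tool call to move; the robot and the scene stay as the last step left them, time stands still between calls to the robot, and variables do not carry over. Pictures are saved under pics/ and viewed, at most 10 in all, crops included, and the job is handed in when it is done.

Besides the shell and the picture viewer there is one more tool, called after ">>>" as name([rows], argument=value, ...), one row to a line, values as JSON. apply_moves: Moves the arm, as the interface text tells. Shifts and turns lie within -1 to 1; 1 stands for 30 cm of shift or 180 degrees of turn. Its arguments: {"type":"object","properties":{"increments":{"type":"array","items":{"type":"array","items":{"type":"number"}}},"squeeze":{"type":"number"}},"required":["increments"]}

```bash
mkdir -p pics; ls
python3 - <<'E'
from plant import telemetry, get_image, env, finder
import cv2,numpy as np
s=telemetry.observe(); print(s, env.hold_point_z)
ims=[]
for n in("scene","top"):
    p=get_image(n); ims.append(p["color"])
    print(n,p["fovy"],p["cx"],p["cy"],p["distortion"],p["origin"],p["attitude"])
    for t in("wheel","red_post","stand","hub"):
        for d in finder.trace(t,p)[:2]: print(t,round(d["score"],2),d["point"],d["region"].sum())
    cv2.imwrite(f"pics/{n}0.png",p["color"][:,:,::-1])
E
```

```text
pics
{'time': 0.0, 'q': array([ 1.19718405,  0.62933608,  0.03839501,  1.51833372, -0.02701094,
        0.9963126 , -0.01998772]), 'joint_velocities': array([ 0.00025481, -0.00044106,  0.00098015,  0.00024656, -0.00096885,
        0.00080631, -0.00239543]), 'joint_efforts': array([-8.12075941e-04, -5.49729645e+01,  1.14316821e+00, -1.86633039e+01,
       -5.22242615e-02,  2.37230421e-02,  1.42222957e-04]), 'eef_pos': array([ 0.19679167, -0.61880239,  0.20457075]), 'tcp_rot': array([ 9.88175921e-01,  1.53321462e-01, -1.37124053e-04, -9.26744032e-04]), 'force': array([ 0.3874852 , -0.0955342 ,  0.33280764]), 'wrist_torque': array([-0.06519862,  0.02974572,  0.01915112]), 'grip_force': 0.0, 'gripper_width': 0.09407228156766169} 0.0188
scene 48.50501972432137 259.48478053789006 194.6465876900717 [-0.05833489  0.          0.          0.          0.        ] [1.14015979 0.53566835 1.20294538] [ 0.39712722  0.8581919  -0.29749618 -0.13150153]
wheel 0.9 [278.2, 191.9] 1650
red_post 0.9 [277.0, 194.5] 1646
red_post 0.58 [344.2, 208.4] 211
stand 0.64 [276.6, 205.0] 3418
stand 0.52 [203.6, 143.8] 447
hub 0.59 [279.4, 192.1] 1841
top 55.15466372481538 252.1606540112516 192.2178491463103 [-0.08848746  0.          0.          0.          0.        ] [0.31919663 0.02142887 1.4311918 ] [-0.69546176  0.71469876 -0.05314809  0.05209515]
wheel 0.98 [249.7, 203.0] 1043
red_post 0.94 [250.0, 198.0] 801
stand 0.67 [253.2, 208.3] 1996
hub 0.96 [250.2, 200.8] 970
```

Run:
```python
import cv2,numpy as np
a=cv2.imread("pics/scene0.png");b=cv2.imread("pics/top0.png")
c=cv2.resize(a[130:280,190:390],(800,600),interpolation=cv2.INTER_CUBIC)
cv2.imwrite("pics/sc.png",c)
cv2.imwrite("pics/tc.png",cv2.resize(b[110:290,150:390],(800,600),interpolation=cv2.INTER_CUBIC))
```

```text
(no output)
```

View pics/sc.png

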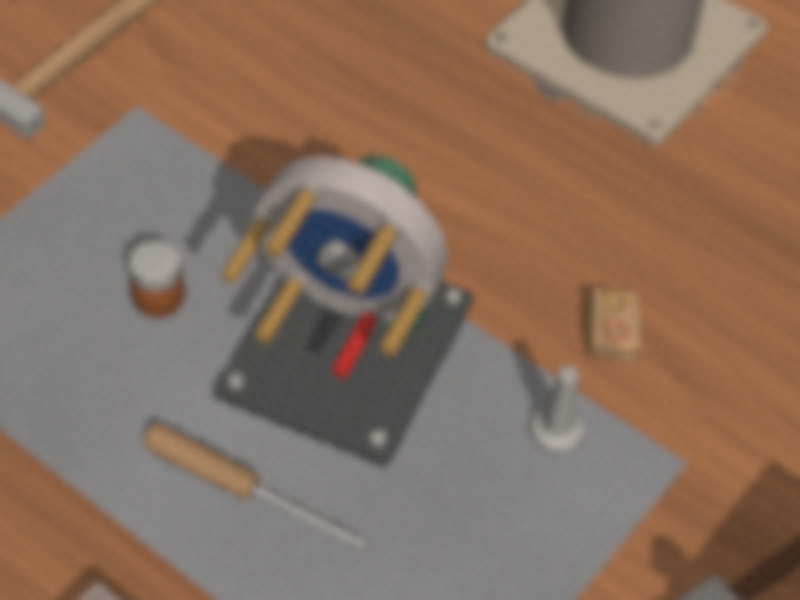

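View pics/tc.png

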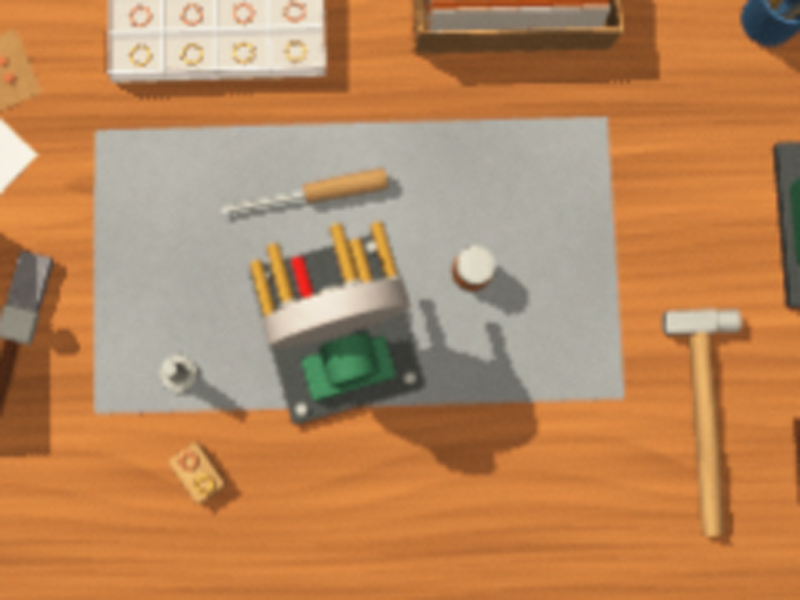

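View pics/top0.png

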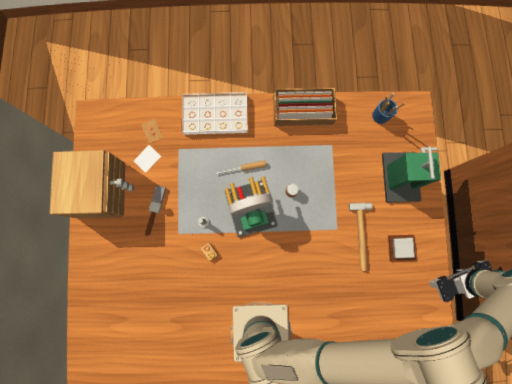

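The posts show clearly in both pictures. In the scene crop the red post runs from (343,375) to (370,318), near the bottom and slightly right, with five brass posts around it. Next I'll fit the stand pose and wheel angle.

```bash
cat > h.py <<'E'
import numpy as np, cv2
from scipy.spatial.transform import Rotation as R
from scipy.optimize import least_squares
def proj(cam,P):
    f=192/np.tan(np.radians(cam["fovy"])/2)
    K=np.array([[f,0,cam["cx"]],[0,f,cam["cy"]],[0,0,1.]])
    Rc=R.from_quat(cam["attitude"]).as_matrix().T
    return cv2.projectPoints(np.asarray(P,float),cv2.Rodrigues(Rc)[0],-Rc@np.asarray(cam["origin"]),K,np.array(cam["distortion"]))[0][:,0]
def posts(p,dx):   # p=x,y of axle point, yaw, phi
    a=p[3]+np.radians(60)*np.arange(6)
    L=np.c_[np.full(6,dx),-.068*np.sin(a),.068*np.cos(a)]
    return L@R.from_euler('z',p[2]).as_matrix().T+[p[0],p[1],.150]
E
cat > fit.py <<'E'
from h import *
from plant import get_image
S=get_image("scene");T=get_image("top")
st=np.array([(343,375),(392,350),(360,288),(275,248),(230,277),(265,338)])/4+[190,130]-.4
sb=np.array([(370,318),(418,290),(388,232),(305,195),(262,225),(295,283)])/4+[190,130]-.4
tt=np.array([(297,258),(255,262),(272,245),(337,225),(378,224),(358,240)])*.3+[150,110]-.4
def res(p):
    t=posts(p,.033);b=posts(p,-.032)
    return np.r_[(proj(S,t)-st).ravel(),.5*(proj(S,b)-sb).ravel(),(proj(T,t)-tt).ravel()]
r=least_squares(res,[.45,0,.2,np.pi-.1],loss='soft_l1')
print(r.x,np.degrees(r.x[2:]),r.cost); print(res(r.x).reshape(-1,2).round(1).tolist())
c,s=np.cos(r.x[2]),np.sin(r.x[2]); print("stand origin",r.x[0]-.052*c,r.x[1]-.052*s)
print(posts(r.x,0).round(3))
E
python3 fit.py
```

```text
[0.51618308 0.03546155 0.26916639 3.54376499] [ 15.42209801 203.04277772] 6.275633380814422
[[-0.9, -0.8], [-0.5, 0.0], [0.0, 0.2], [0.4, 0.9], [-0.1, 0.2], [-0.7, -0.3], [0.3, -0.8], [0.6, -0.3], [0.8, -0.7], [1.0, -0.5], [0.5, -0.8], [0.2, -0.7], [-1.1, 0.2], [-0.1, -0.1], [1.1, -0.2], [0.6, -0.4], [-0.6, -0.5], [-1.9, 0.0]]
stand origin 0.4660554465604112 0.021633295097470508
[[ 0.509  0.061  0.087]
 [ 0.498  0.101  0.142]
 [ 0.505  0.075  0.204]
 [ 0.523  0.01   0.213]
 [ 0.534 -0.03   0.158]
 [ 0.527 -0.004  0.096]]
```

```bash
cat >> h.py <<'E'
def cmd(pos,quat,target,yaw=None):
    "target TCP world -> scaled shift in tool axes, roll scaled"
    r=R.from_quat(quat); sh=r.inv().apply(np.asarray(target)-pos)/.3
    x=r.as_matrix()[:,0]; cur=np.arctan2(x[1],x[0])
    return sh.round(4), None if yaw is None else round(-(yaw-cur)/np.pi,4), np.degrees(cur)
E
python3 - <<'E'
from h import *
from plant import telemetry
s=telemetry.observe()
for t in [(.197,-.619,.33),(.36,-.31,.33),(.523,.010,.30),(.523,.010,.194)]: print(cmd(s["eef_pos"],s["tcp_rot"],t,.269))
E
```

```text
(array([ 0.0006, -0.0014, -0.415 ]), np.float64(0.0123), np.float64(17.634039187027472))
(array([ 0.8304, -0.8184, -0.4149]), np.float64(0.0123), np.float64(17.634039187027472))
(array([ 1.6713, -1.6703, -0.3149]), np.float64(0.0123), np.float64(17.634039187027472))
(array([ 1.6713, -1.6703,  0.0384]), np.float64(0.0123), np.float64(17.634039187027472))
```

>>> apply_moves([
  [1,0,0,-0.17,0],
  [1,0,0,-0.33,0],
  [1,0.1,-0.1,-0.415,0],
  [1,0.2,-0.2,-0.415,0],
  [0.06,0.32,-0.32,-0.415,0],
  [0.06,0.44,-0.44,-0.415,0],
  [0.06,0.56,-0.56,-0.415,0],
  [0.06,0.68,-0.68,-0.415,0],
], squeeze=20)

```text
time: 1.4
eef_pos: [0.3285, -0.3646, 0.3303]
tcp_rot: [0.988, 0.153, 0.0, 0.0]
force: [-0.4, 0.0, 0.3]
gripper_width: 0.065
grip_force: 0.0
```

>>> apply_moves([
  [0.06,0.12,-0.12,0,0],
  [0.06,0.24,-0.24,0,0],
  [0.06,0.36,-0.36,0,0],
  [0.06,0.48,-0.48,0,0],
  [0.06,0.6,-0.6,0,0],
  [0.06,0.72,-0.72,0,0],
  [0.06,0.83,-0.83,0,0],
  [0.06,0.83,-0.83,0,0],
])

```text
time: 2.2
eef_pos: [0.4922, -0.0461, 0.3302]
tcp_rot: [0.987, 0.159, 0.001, -0.002]
force: [-0.0, -0.4, 0.5]
gripper_width: 0.0498
grip_force: 0.0
```

>>> apply_moves([
  [0.06,0.12,-0.12,0,0.0123],
  [0.06,0.161,-0.16,0.1,0.0123],
  [0.06,0.161,-0.16,0.1,0.0123],
  [0.06,0.161,-0.16,0.1,0.0123],
])

```text
time: 2.6
eef_pos: [0.5206, 0.0055, 0.2997]
tcp_rot: [0.991, 0.134, -0.001, 0.0]
force: [-0.1, -0.8, 0.5]
gripper_width: 0.0498
grip_force: 0.0
```

Run:
```python
from h import *
from plant import telemetry,get_image
import cv2
F=[]
for i in range(6):
    p=get_image("scene"); s=telemetry.observe(); F.append(np.r_[s["force"],s["wrist_torque"]])
print(s["time"],s["eef_pos"],s["gripper_width"],s["q"].round(2)); print(np.round(F,3))
print(cmd(s["eef_pos"],s["tcp_rot"],(.523,.010,.194),.269))
T=get_image("top")
a=cv2.resize(p["color"][120:270,190:390],(800,600)); cv2.imwrite("pics/a1.png",a[:,:,::-1])
```

```text
2.9 [0.52140473 0.00556815 0.30084353] 0.0501334983818206 [ 0.11  0.35 -0.24  1.74  0.09  1.07 -1.46]
[[-0.61   0.532 -0.078 -0.016  0.016  0.027]
 [ 0.761 -0.211  0.606  0.029  0.021 -0.027]
 [-0.282 -1.274  0.428 -0.015  0.019  0.003]
 [-0.248 -0.852 -0.188 -0.019  0.015  0.015]
 [-1.299  0.376  0.054 -0.034  0.054 -0.057]
 [-0.081 -0.757 -0.448 -0.017  0.011 -0.022]]
(array([ 0.0086, -0.0131,  0.3561]), np.float64(-0.0005), np.float64(15.321534534398005))
```

View pics/a1.png

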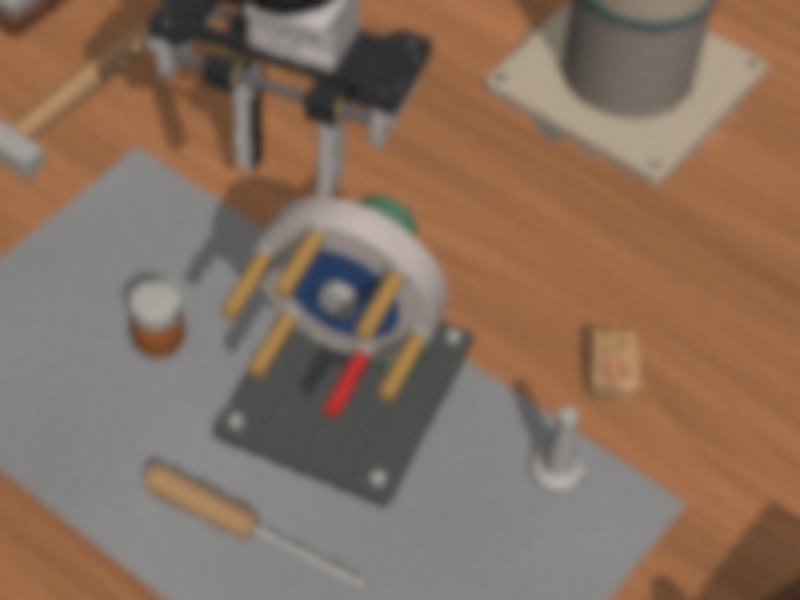

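The wheel has crept a few degrees clockwise in the scene view: the red tip was at (343,415) in this crop's frame and is now at (330,410). So the slug should now be about 45° from the bottom on that side. I'll fit the angle automatically to measure this.

```bash
cat >> h.py <<'E'
def mask(im):
    h=cv2.cvtColor(im,cv2.COLOR_RGB2HSV).astype(int);H,S,V=h[...,0],h[...,1],h[...,2]
    red=((H<6)|(H>174))&(S>150)&(V>70)
    brass=(H>13)&(H<27)&(S>110)&(V>90)
    return red.astype(np.float32),brass.astype(np.float32)
def fitpose(views,p0,free=(0,1,2,3)):
    "views: list of (cam, which posts weights); maximise blurred mask under posts' axes"
    from scipy.optimize import minimize
    M=[(c,[cv2.GaussianBlur(m,(0,0),1.3) for m in mask(c["color"])]) for c in views]
    ds=np.linspace(-.026,.030,9); p0=np.array(p0,float); sc=np.array([.004,.004,.03,.06])
    def f(u):
        p=p0.copy(); p[list(free)]+=u*sc[list(free)]; v=0
        for c,(r,b) in M:
            q=np.concatenate([proj(c,posts(p,d)) for d in ds]).astype(np.float32)
            isr=np.arange(len(q))%6==0
            for m,k in((r,isr),(b,~isr)): v+=cv2.remap(m,q[k][:,:1].copy(),q[k][:,1:].copy(),cv2.INTER_LINEAR).sum()
        return -v
    best=min((minimize(f,u0,method="Nelder-Mead",options=dict(xatol=.01,fatol=.01,initial_simplex=np.vstack([u0,u0+np.eye(len(free))]))) for u0 in [np.r_[np.zeros(len(free)-1),w] for w in(-3,-1.5,0,1.5)]),key=lambda o:o.fun)
    p=p0.copy();p[list(free)]+=best.x*sc[list(free)]
    return p,best.fun
E
python3 - <<'E'
from h import *
from plant import telemetry,get_image
S=get_image("scene");T=get_image("top")
for b in("scene0","top0"):pass
S0=dict(S,color=cv2.imread("pics/scene0.png")[:,:,::-1].copy());T0=dict(T,color=cv2.imread("pics/top0.png")[:,:,::-1].copy())
p0=[.516,.0355,.269,3.544]
for v in([S0,T0],[S0],[S],[S,T]):
    p,c=fitpose(v,p0); print(p.round(4),np.degrees(p[2:]).round(1),c)
E
```

```text
[0.518  0.0354 0.2611 3.5507] [ 15.  203.4] -76.5472183227539
[0.5182 0.0346 0.2602 3.5704] [ 14.9 204.6] -40.02049255371094
[0.5189 0.0349 0.2546 3.464 ] [ 14.6 198.5] -40.557708740234375
[0.5188 0.0353 0.2611 3.467 ] [ 15.  198.6] -52.849822998046875
```

Run:
```python
from h import *
from plant import telemetry,get_image
s=telemetry.observe()
print(cmd(s["eef_pos"],s["tcp_rot"],(.5241,.0142,.1956),.260))
S=get_image("scene");p,c=fitpose([S],[.5185,.0352,.260,3.46],(3,)); print(np.degrees(p[3]),c, s["eef_pos"],s["time"])
# arc increments from a=18.6
for a in (18.6,10,0,-10,-20,-30,-40,-46): print(a,(.068*(np.sin(np.radians(a))-np.sin(np.radians(18.6)))/.3).round(4),(-.068*(np.cos(np.radians(a))-np.cos(np.radians(18.6)))/.3).round(4))
```

```text
(array([ 0.0158, -0.0234,  0.3493]), np.float64(0.0027), np.float64(15.378750311126462))
198.78054504819997 -40.74522399902344 [0.52131343 0.00618578 0.30039556] 3.05
18.6 0.0 -0.0
10 -0.0329 -0.0084
0 -0.0723 -0.0118
-10 -0.1117 -0.0084
-20 -0.1498 0.0018
-30 -0.1856 0.0185
-40 -0.218 0.0412
-46 -0.2353 0.0574
```

>>> apply_moves([
  [0.06,0.016,-0.023,0.1,0.0027],
  [0.06,0.016,-0.023,0.2,0.0027],
  [0.06,0.016,-0.023,0.3,0.0027],
  [0.06,0.016,-0.023,0.349,0.0027],
  [-0.3,0.016,-0.023,0.349,0.0027],
  [-0.6,0.016,-0.023,0.349,0.0027],
  [-0.6,0.016,-0.023,0.349,0.0027],
], squeeze=20)

```text
time: 3.8
eef_pos: [0.525, 0.0146, 0.1964]
tcp_rot: [0.992, 0.13, 0.001, 0.0]
force: [-0.6, -0.3, 0.6]
gripper_width: 0.029
grip_force: 0.0
```

Run:
```python
from h import *
from plant import telemetry,get_image
S=get_image("scene");s=telemetry.observe()
p,c=fitpose([S],[.5185,.0352,.260,3.46],(3,)); print(np.degrees(p[3]),c, s["eef_pos"],s["time"],s["force"],s["wrist_torque"],s["gripper_width"],s["grip_force"])
L=R.from_euler('z',-.26).apply(s["eef_pos"]-[.5185,.0352,.150-.0188]);print(L)
cv2.imwrite("pics/a2.png",cv2.resize(S["color"][120:270,190:390],(800,600))[:,:,::-1])
```

```text
198.78054504819997 -37.768943786621094 [0.52497667 0.01461665 0.19646766] 3.85 [ 0.42196556 -0.39360115  0.30207589] [-0.00856536  0.01038124  0.05991983] 0.024783561767498727 0.0
[ 0.00096741 -0.02155657  0.06526766]
```

View pics/a2.png

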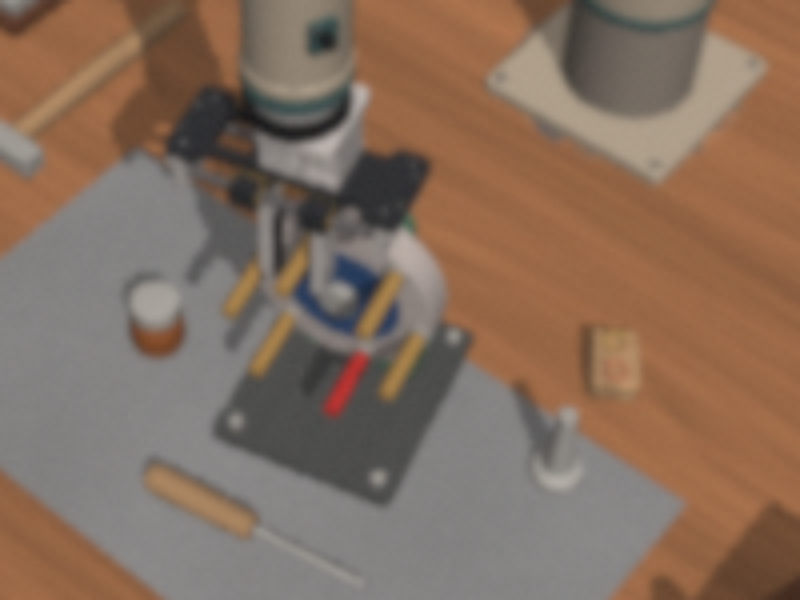

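>>> apply_moves([
  [-0.64,-0.017,-0.005,-0.005,0],
  [-0.64,-0.033,-0.013,-0.008,0],
  [-0.64,-0.033,-0.033,-0.0084,0],
  [-0.64,0,-0.053,-0.011,0],
  [-0.64,0,-0.0723,-0.0118,0],
  [-0.64,0,-0.092,-0.011,0],
  [-0.64,0,-0.1117,-0.0084,0],
])

```text
time: 4.55
eef_pos: [0.5156, 0.0476, 0.1978]
tcp_rot: [0.991, 0.13, 0.0, 0.0]
force: [1.1, -1.4, 0.4]
gripper_width: 0.0166
grip_force: 0.7
```

>>> apply_moves([
  [-0.64,0,-0.0116,0.0023,0],
  [-0.64,0,-0.0231,0.0053,0],
])

```text
time: 4.75
eef_pos: [0.5134, 0.0538, 0.1961]
tcp_rot: [0.992, 0.13, -0.0, 0.0]
force: [0.8, -1.3, 0.2]
gripper_width: 0.017
grip_force: 0.7
```

```bash
cat > rd.py <<'E'
from h import *
from plant import telemetry,get_image
S=get_image("scene");s=telemetry.observe()
p,c=fitpose([S],[.5185,.0352,.260,3.1],(3,));
Rz=R.from_euler('z',-.26);L=Rz.apply(s["eef_pos"]-[.5185,.0352,.150-.0188])
print("phi",np.degrees(p[3]).round(1),round(c,1),"t",round(s["time"],2),"L",L.round(4),"F",Rz.apply(s["force"]).round(2),"M",Rz.apply(s["wrist_torque"]).round(3),"w",s["gripper_width"].round(4),s["grip_force"],"JE",s["joint_efforts"].round(2))
print("finger angle",np.degrees(np.arctan2(-L[1],L[2])).round(1), "r",np.hypot(L[1],L[2]).round(4))
E
python3 rd.py
```

```text
Traceback (most recent call last):
  File "rd.py", line 6, in <module>
    print("phi",np.degrees(p[3]).round(1),round(c,1),"t",round(s["time"],2),"L",L.round(4),"F",Rz.apply(s["force"]).round(2),"M",Rz.apply(s["wrist_torque"]).round(3),"w",s["gripper_width"].round(4),s["grip_force"],"JE",s["joint_efforts"].round(2))
                                                                                                                                                                          ^^^^^^^^^^^^^^^^^^^^^^^^
AttributeError: 'float' object has no attribute 'round'
```

```bash
sed -i 's/s\["gripper_width"\].round(4)/round(float(s["gripper_width"]),4)/' rd.py; python3 rd.py
```

```text
phi 165.3 -39.3 t 4.85 L [-0.0002  0.0198  0.0648] F [-0.34  0.8  -0.61] M [ 0.027 -0.017  0.005] w 0.0171 0.0 JE [-1.200e-01 -4.294e+01 -1.600e+00 -1.596e+01  2.000e-02 -8.000e-02
 -5.000e-02]
finger angle -17.0 r 0.0678
```

>>> apply_moves([
  [-0.64,0,-0.0113,0.0037,0],
  [-0.64,0,-0.0224,0.0077,0],
])

```text
time: 5.05
eef_pos: [0.5119, 0.0598, 0.1939]
tcp_rot: [0.992, 0.13, 0.0, 0.0]
force: [-0.0, -1.9, 0.5]
gripper_width: 0.0173
grip_force: 0.8
```

>>> apply_moves([
  [-0.64,0,-0.0109,0.0049,0],
  [-0.64,0,-0.0215,0.0101,0],
])

```text
time: 5.25
eef_pos: [0.5102, 0.0664, 0.1908]
tcp_rot: [0.992, 0.13, 0.0, 0.0]
force: [0.3, -1.0, 1.4]
gripper_width: 0.0172
grip_force: 0.9
```

```bash
python3 rd.py
```

```text
phi 154.7 -39.7 t 5.3 L [-0.0001  0.0331  0.0593] F [ 0.66 -1.22 -0.5 ] M [-0.377 -0.116 -0.009] w 0.0168 0.9314247965812683 JE [ 2.000e-01 -4.344e+01 -1.650e+00 -1.574e+01 -3.200e-01  1.100e-01
 -1.000e-02]
finger angle -29.1 r 0.0679
```

>>> apply_moves([
  [-0.64,0,-0.0103,0.0059,0],
  [-0.64,0,-0.0204,0.0122,0],
])

```text
time: 5.5
eef_pos: [0.5087, 0.0722, 0.1871]
tcp_rot: [0.992, 0.13, 0.0, 0.0]
force: [1.0, -1.3, 1.5]
gripper_width: 0.0171
grip_force: 1.0
```

>>> apply_moves([
  [-0.64,0,-0.0096,0.0069,0],
  [-0.64,0,-0.0189,0.0142,0],
])

```text
time: 5.7
eef_pos: [0.5072, 0.0779, 0.1828]
tcp_rot: [0.992, 0.13, 0.0, 0.0]
force: [0.6, -2.6, 0.4]
gripper_width: 0.0169
grip_force: 1.1
```

>>> apply_moves([
  [-0.64,0,-0.0088,0.008,0],
  [-0.64,0,-0.0174,0.0162,0],
])

```text
time: 5.9
eef_pos: [0.5058, 0.0828, 0.1779]
tcp_rot: [0.992, 0.13, 0.0, 0.0]
force: [1.1, -2.0, 1.8]
gripper_width: 0.017
grip_force: 1.2
```

```bash
python3 rd.py
```

```text
phi 197.6 -25.0 t 5.95 L [-0.0001  0.0499  0.0464] F [ 1.82 -2.21 -0.77] M [-0.608 -0.216 -0.052] w 0.0169 1.2809508293867111 JE [-6.800e-01 -4.401e+01 -2.450e+00 -1.492e+01 -6.200e-01  2.400e-01
 -1.000e-02]
finger angle -47.1 r 0.0681
```

>>> apply_moves([
  [-0.64,0,0.0086,-0.0082,0],
  [-0.64,0,0.0174,-0.0162,0],
])

```text
time: 6.15
eef_pos: [0.5065, 0.0787, 0.1829]
tcp_rot: [0.991, 0.13, -0.001, -0.001]
force: [-1.4, 0.9, -0.7]
gripper_width: 0.0167
grip_force: 0.9
```

>>> apply_moves([
  [-0.64,0,0.0093,-0.0073,0],
  [-0.64,0,0.0189,-0.0142,0],
])

```text
time: 6.35
eef_pos: [0.5082, 0.0735, 0.1876]
tcp_rot: [0.991, 0.13, -0.0, -0.001]
force: [-2.7, 4.7, 2.3]
gripper_width: 0.0167
grip_force: 2.1
```

>>> apply_moves([
  [-0.64,0,0.0101,-0.0063,0],
  [-0.64,0,0.0204,-0.0122,0],
])

```text
time: 6.55
eef_pos: [0.5107, 0.0667, 0.1914]
tcp_rot: [0.991, 0.13, 0.001, -0.0]
force: [-1.2, 3.2, 2.7]
gripper_width: 0.0168
grip_force: 1.8
```

```bash
sed -i 's/3.1\]/2.65]/' rd.py; python3 rd.py
```

```text
phi 151.4 -38.3 t 6.6 L [0.0007 0.0314 0.0603] F [0.25 2.39 2.12] M [0.769 0.04  0.012] w 0.0171 1.6040925309062004 JE [ 1.500e-01 -4.183e+01 -1.090e+00 -1.516e+01  5.300e-01 -2.000e-02
  2.000e-02]
finger angle -27.5 r 0.068
```

>>> apply_moves([
  [-0.64,0,0.0106,-0.0052,0],
  [-0.64,0,0.0215,-0.0101,0],
])

```text
time: 6.8
eef_pos: [0.5123, 0.0601, 0.1942]
tcp_rot: [0.992, 0.13, 0.0, -0.0]
force: [-1.4, 2.2, 3.2]
gripper_width: 0.0169
grip_force: 1.7
```

>>> apply_moves([
  [-0.64,0,0.0111,-0.004,0],
  [-0.64,0,0.0224,-0.0077,0],
])

```text
time: 7.0
eef_pos: [0.5137, 0.0532, 0.1963]
tcp_rot: [0.992, 0.13, 0.0, 0.0]
force: [-0.8, 2.5, 3.0]
gripper_width: 0.0168
grip_force: 1.6
```

>>> apply_moves([
  [-0.64,0,0.0115,-0.003,0],
  [-0.64,0,0.0231,-0.0053,0],
])

```text
time: 7.2
eef_pos: [0.5154, 0.0466, 0.1978]
tcp_rot: [0.992, 0.13, -0.0, 0.0]
force: [-0.0, 3.0, 2.3]
gripper_width: 0.017
grip_force: 1.6
```

```bash
python3 rd.py
```

```text
phi 169.6 -38.4 t 7.25 L [-0.0001  0.0109  0.0667] F [0.88 2.63 1.71] M [ 0.583 -0.002 -0.062] w 0.0168 1.3599175214767456 JE [ 2.400e-01 -4.221e+01 -1.070e+00 -1.556e+01  5.400e-01 -2.000e-02
  2.000e-02]
finger angle -9.2 r 0.0675
```

>>> apply_moves([
  [-0.64,0,-0.0231,0.0053,0],
  [-0.64,0,-0.0455,0.013,0],
  [-0.64,0,-0.067,0.0231,0],
  [-0.64,0,-0.0874,0.0353,0],
  [-0.64,0,-0.1063,0.0495,0],
  [-0.64,0,-0.1237,0.0657,0],
  [-0.64,0,-0.1237,0.0657,0],
  [-0.3,0,-0.1237,0.0657,0],
])

```text
time: 8.05
eef_pos: [0.5053, 0.0836, 0.1777]
tcp_rot: [0.991, 0.13, -0.001, -0.0]
force: [0.5, -0.0, 0.6]
gripper_width: 0.0215
grip_force: 0.0
```

>>> apply_moves([
  [0,0,0,0,0],
  [0.06,0,0,0,0],
  [0.06,0,0,-0.1,0],
  [0.06,0,0,-0.2,0],
  [0.06,0,0.05,-0.3,0],
  [0.06,0,0.15,-0.3,0],
  [0.06,0,0.222,-0.3,0],
  [0.06,0,0.222,-0.3,0],
])

```text
time: 8.85
eef_pos: [0.5236, 0.0148, 0.2683]
tcp_rot: [0.992, 0.127, 0.0, 0.001]
force: [-0.2, -0.5, -0.4]
gripper_width: 0.0497
grip_force: 0.0
```

```bash
sed -i 's/2.65\]/2.4]/' rd.py; python3 rd.py
```

```text
phi 135.8 -41.2 t 8.9 L [-0.0003 -0.0185  0.1369] F [0.6  0.78 0.49] M [ 0.066 -0.028  0.016] w 0.0498 0.0 JE [  1.35 -41.4   -0.46 -18.9    0.2   -0.07   0.09]
finger angle 7.7 r 0.1381
```

>>> apply_moves([
  [0.06,0,0,0.12,0],
  [0.06,0,0,0.2385,0],
  [-0.64,0,0,0.2385,0],
  [-0.64,0,0,0.2385,0],
  [-0.64,0,0,0.2385,0],
  [-0.64,0,0,0.2385,0],
  [-0.64,0,0,0.2385,0],
])

```text
time: 9.6
eef_pos: [0.5238, 0.0186, 0.1978]
tcp_rot: [0.992, 0.13, 0.001, 0.0]
force: [0.0, -1.1, 0.5]
gripper_width: 0.0173
grip_force: 0.0
```

>>> apply_moves([
  [-0.64,0,-0.0389,-0.0068,0],
  [-0.64,0,-0.0785,-0.0068,0],
  [-0.64,0,-0.1174,0,0],
  [-0.64,0,-0.1545,0.0135,0],
  [-0.64,0,-0.1887,0.0333,0],
  [-0.64,0,-0.219,0.0587,0],
  [-0.64,0,-0.219,0.0587,0],
  [-0.64,0,-0.219,0.0587,0],
])

```text
time: 10.4
eef_pos: [0.5049, 0.083, 0.1781]
tcp_rot: [0.991, 0.13, -0.001, -0.001]
force: [1.1, -1.5, -0.3]
gripper_width: 0.0172
grip_force: 0.3
```

```bash
sed -i 's/2.4\]/1.4]/' rd.py; python3 rd.py
```

```text
phi 76.4 -38.5 t 10.45 L [-0.0007  0.0493  0.0472] F [ 0.49 -0.63 -0.64] M [-0.15   0.03   0.063] w 0.0172 0.28504785150289536 JE [ -0.57 -42.89  -1.89 -15.21  -0.14  -0.18   0.  ]
finger angle -46.2 r 0.0682
```

>>> apply_moves([
  [0.1,0,0,0,0],
  [0.1,0,0,0,0],
  [0.1,0,0,0,0],
  [0.1,0,0,-0.1,0],
  [0.1,0,0,-0.2,0],
  [0.1,0,0,-0.3,0],
  [0.1,0,0,-0.33,0],
  [0.1,0,0,-0.33,0],
])

```text
time: 11.25
eef_pos: [0.5068, 0.0821, 0.279]
tcp_rot: [0.992, 0.13, 0.001, -0.0]
force: [-0.5, -0.9, 0.2]
gripper_width: 0.0516
grip_force: 0.0
```

```bash
sed -i 's/1.4\]/1.7]/' rd.py; python3 rd.py
```

```text
phi 105.8 -38.9 t 11.3 L [-0.0002  0.0483  0.1464] F [ 0.34 -0.54  0.46] M [-0.061  0.007 -0.035] w 0.0516 0.0 JE [-1.000e-02 -4.136e+01 -1.470e+00 -1.957e+01 -1.000e-02 -6.000e-02
  1.000e-02]
finger angle -18.2 r 0.1542
```

>>> apply_moves([
  [0.1,0,0,0,0],
  [0.1,0,0,0,0],
  [0.1,0,0,0,0],
  [0.1,0,0,0,0],
  [0.1,0,0,0,0],
  [0.1,0,0,0,0],
  [0.1,0,0,0,0],
  [0.1,0,0,0,0],
])

```text
time: 12.1
eef_pos: [0.5061, 0.0819, 0.278]
tcp_rot: [0.992, 0.13, 0.0, 0.0]
force: [-0.1, 0.3, -0.2]
gripper_width: 0.0516
grip_force: 0.0
```

```bash
python3 rd.py
python3 - <<'E'
from h import *
from plant import get_image
S=get_image("scene");T=get_image("top")
for g in(1.5,1.7,1.85): print(np.degrees(fitpose([S],[.5185,.0352,.26,g])[0][3]),np.degrees(fitpose([S],[.5185,.0352,.26,g],(3,))[0][3]))
cv2.imwrite("pics/a3.png",cv2.resize(S["color"][120:270,190:390],(800,600))[:,:,::-1])
E
```

```text
phi 108.4 -40.2 t 12.15 L [0.     0.0483 0.1468] F [-0.04  0.02 -0.08] M [0.008 0.036 0.004] w 0.0517 0.0 JE [ -0.   -39.97  -1.37 -18.79   0.    -0.08  -0.  ]
finger angle -18.2 r 0.1545
108.25261340540604 108.36959546966585
108.34510805370526 108.36064300411694
108.51656639193097 108.36064300411695
```

View pics/a3.png

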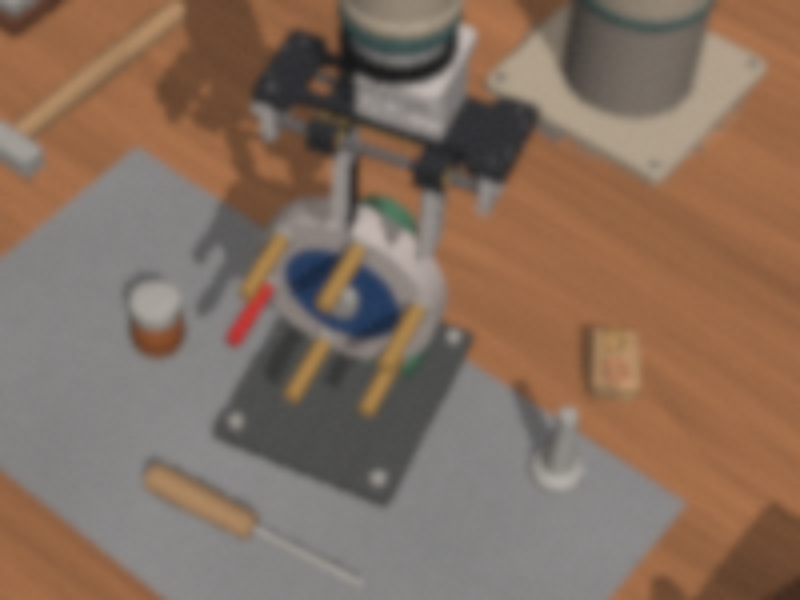

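The wheel rests at phi 108.4° on this side and 198.7° on the other, so slug-down is about 153.6°, with a half-span of 45° as expected. Next I'll grip the post nearest the top, turn the wheel to that angle and hold it.

>>> apply_moves([
  [0.06,0,0.06,0,0],
  [0.06,0,0.1147,0.03,0],
  [0.06,0,0.1147,0.13,0],
  [0.06,0,0.1147,0.22,0],
  [0.06,0,0.1147,0.2682,0],
  [-0.5,0,0.1147,0.2682,0],
])

```text
time: 12.85
eef_pos: [0.5134, 0.0483, 0.1956]
tcp_rot: [0.992, 0.13, -0.002, -0.0]
force: [-0.5, 0.4, -0.6]
gripper_width: 0.0449
grip_force: 0.0
```

>>> apply_moves([
  [-0.9,0,0,0,0],
  [-0.9,0,0,0,0],
  [-0.9,0,0,0,0],
  [-0.9,0,0,0,0],
  [-0.9,0,0,0,0],
  [-0.9,0,0,0,0],
  [-0.9,0,0,0,0],
  [-0.9,0,0,0,0],
], squeeze=12)

```text
time: 13.65
eef_pos: [0.5155, 0.0488, 0.1982]
tcp_rot: [0.992, 0.13, 0.001, 0.0]
force: [-0.4, 0.0, 5.2]
gripper_width: 0.0133
grip_force: 12.0
```

```bash
python3 rd.py
```

```text
phi 109.3 -37.3 t 13.7 L [0.0006 0.0139 0.067 ] F [-0.64 -0.02  5.82] M [0.018 0.124 0.006] w 0.0136 11.99961394071579 JE [-2.000e-02 -4.000e+01 -1.310e+00 -1.484e+01  5.000e-02 -2.700e-01
  3.000e-02]
finger angle -11.7 r 0.0684
```

>>> apply_moves([
  [-0.9,0,0.0258,-0.0037,0],
  [-0.9,0,0.0575,-0.0043,0],
  [-0.9,0,0.0889,-0.0004,0],
  [-0.9,0,0.1194,0.0077,0],
  [-0.9,0,0.1485,0.0201,0],
  [-0.9,0,0.1714,0.0335,0],
  [-0.9,0,0.1714,0.0335,0],
  [-0.9,0,0.1714,0.0335,0],
])

```text
time: 14.5
eef_pos: [0.528, -0.0024, 0.1868]
tcp_rot: [0.992, 0.13, -0.0, 0.001]
force: [-0.0, -1.4, -3.1]
gripper_width: 0.0138
grip_force: 12.0
```

```bash
sed -i 's/1.7\]/2.65]/' rd.py; python3 rd.py
```

```text
phi 156.3 -38.3 t 14.55 L [-0.0004 -0.0386  0.0558] F [ 0.27 -0.35 -2.25] M [-0.276 -0.026 -0.066] w 0.0136 12.00952872633934 JE [-3.800e-01 -4.530e+01 -2.040e+00 -1.624e+01 -2.600e-01  1.000e-02
  5.000e-02]
finger angle 34.7 r 0.0678
```

>>> apply_moves([
  [-0.9,0,-0.0046,-0.0031,0],
  [-0.9,0,-0.0046,-0.0031,0],
  [-0.9,0,-0.0046,-0.0031,0],
  [-0.9,0,-0.0046,-0.0031,0],
  [-0.9,0,-0.0046,-0.0031,0],
  [-0.9,0,-0.0046,-0.0031,0],
], squeeze=20)

```text
time: 15.15
eef_pos: [0.5275, -0.0003, 0.1884]
tcp_rot: [0.992, 0.13, -0.0, 0.0]
force: [-0.0, -4.0, -2.1]
gripper_width: 0.0135
grip_force: 20.0
```

```bash
python3 rd.py
python3 - <<'E'
from h import *
from plant import get_image
S=get_image("scene");T=get_image("top")
print([np.degrees(fitpose(v,[.5185,.0352,.26,2.69],f)[0][3]) for v in([S],[S,T]) for f in((3,),(0,1,2,3))])
cv2.imwrite("pics/a4.png",cv2.resize(S["color"][120:270,190:390],(800,600))[:,:,::-1])
E
```

```text
phi 154.3 -37.7 t 15.2 L [-0.0004 -0.0366  0.0572] F [-1.32 -4.18 -2.  ] M [-1.109  0.416 -0.021] w 0.0134 20.002039074897766 JE [-2.240e+00 -4.522e+01 -3.820e+00 -1.692e+01 -1.130e+00 -5.400e-01
  3.000e-02]
finger angle 32.6 r 0.0679
[np.float64(154.12564689019143), np.float64(154.64094702420132), np.float64(154.12564689019143), np.float64(154.39583311251292)]
```

View pics/a4.png

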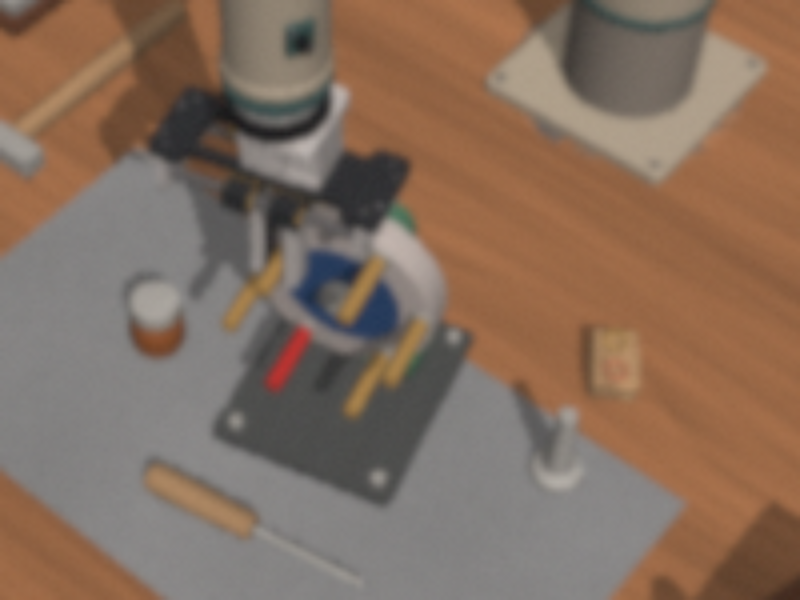

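The brass post is gripped, and the wheel is still at 154° by camera and 153° by finger position, against a target of about 153.6°. The bystanders haven't moved, so I'm handing in.

```bash
python3 -c "
from plant import env,telemetry
print(telemetry.observe()['joint_velocities'].round(3)); print(env.sign_off())"
```

```text
[ 0.     0.    -0.001 -0.    -0.    -0.     0.001]
the job is handed in; nothing more can be done
None
```

The job is handed in: the wheel is still, with a brass post gripped at 20 N and the heavy side straight down to within about 2° by my estimate (the midpoint of the two angles where the wheel came to rest); robot time was about 15 s of the 64 s allowed, and no verdict came back.

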